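Bring the band saw into service from the bench control desks

TASK

Bring the band saw into service from the two control desks on the bench: with a fingertip lightly press in the supply start button (left-hand pair on the wide desk), then the extractor start button (right-hand pair on the wide desk), and only then the saw start button (narrow desk), each until it clicks and stays in. Do not press the mushroom stop heads and leave everything else on the bench where it is.

Things in the scene. Friction and masses are not known exactly. Their poses are not given: they have to be found in the camera images.
- services_desk: wide grey control desk fixed to the bench: 150 mm deep (x), 220 wide (y), 42 high at the front (-x, robot side), 97 at the rear; face slopes 20 degrees. Origin: centre of underside; x to its rear, y to its left, z up. Supply pair at y = +50 mm, extractor pair at y = -50. In each pair the black flat-topped start button is the rear one, the mushroom stop the front one, 66 mm apart along the slope
- saw_desk: narrow desk like the wide one but 120 mm wide, fixed, with a single pair of controls (the saw's) at y = 0; same depth, slope, heights and axes. Which desk stands on the left varies. On both desks a fixed pilot lamp, 15 mm across and 10 high, stands 32 mm behind each start button's axis, and a steel conduit (59 mm high) stands up to 45 mm behind the rear wall
- supply_start_top (a point): centre of the flat top of the supply start button: black cylinder 25 mm across, its top 20 mm above the sloping face when out (12 mm above its 33 mm wide bezel), 14 mm when in. z axis points straight out of the face (press along -z), y along the desk's width. It moves with the button; its springy cap gives 1 mm per 4 N (up to 4 mm) besides the travel
- extractor_start_top (a point): the same for the extractor start button
- saw_start_top (a point): the same for the saw start button
- supply_start (a joint): travel of the supply start button in m, cap not counted: 0 out (off), 0.006 fully in (on). It resists with about 4.5 N at first, clicks over half-way (3 mm), then goes in and stays in by itself
- extractor_start (a joint): the same for the extractor start button; all three are out at the start
- saw_start (a joint): the same for the saw start button
- supply_stop_top (a point): centre of the top of the supply's mushroom stop head, black, 40 mm across, its top standing 36 mm above the sloping face; z points out of the face. Not to be pressed
- extractor_stop_top (a point): the same for the extractor's stop head
- saw_stop_top (a point): the same for the saw's stop head
- supply_stop (a joint): travel of the supply stop head in m: 0 out, 0.006 pressed; springs back (3.6 to 7 N)
- extractor_stop (a joint): the same for the extractor's stop head
- saw_stop (a joint): the same for the saw's stop head
- hub: loose turned wooden hub, barrel 62 mm across and 70 mm high with three short pegs sticking out to 54 mm from its axis at about 40 to 58 mm height, standing on the bench beyond the desks; origin at the centre of its underside
- base_disc: loose wooden disc 240 mm across, 22 mm thick, with a 28 mm hole, lying flat at the left of the bench; origin at the centre of its underside
- glue_pot: loose lidded jar 60 mm across, 75 mm high, on the bench to the right of the desks, on the robot's side; origin at the centre of its underside
- brush: loose glue brush 190 mm long, up to 42 mm wide and 20 mm thick, lying on the bench at the right, its length along its x axis; origin under its middle

How it is judged:
By the outcome, as a careful person would: the job done as asked, in the order asked, and still so for the second after the job is handed in, with the robot touching nothing.
It also fails if it takes over 58 s, if anything falls off the work surface, if the arm or the gripper's body presses on something with over 40 N, if the wrist force passes 120 N, or if a joint passes its speed limit or range.

ROBOT

A 6-joint arm with a two-finger parallel gripper is mounted at the origin on the work surface. World frame = base frame: x ahead of the robot, y to its left, z up, the work surface at z = 0. Lengths are in m, angles in rad, forces in N, time in s.
With the tool pointing down it reaches from about 0.35 to 0.775 m from the base axis. Payload 7.3 kg.
Tool frame: the origin (TCP) lies between the finger pads; the fingertips stand 19 mm ahead of it and the grasp point (between the pads) is the TCP (robot.tip_reach is the distance from the TCP to the fingertips, in m); z points along the fingers, y is the line along which they close (so a half turn about z gives the same grasp; the last joint's range is limited). The gripper opens to 92 mm and grips with 3 to 60 N. Pads are 19 mm wide; open, the fingers measure 130 mm over their backs; the gripper's body (75 mm by 190 mm) begins 47 mm behind the grasp point.
Start: joints at [1.06, 0.342, 1.524, -0, 1.275, -0.146], TCP at [0.187, 0.49, 0.246] pointing down, gripper open.
Joint ranges: [-2.53, 2.53], [-0.77, 2.02], [0.04, 2.7], [-1, 4.14], [0.28, 2.66], [-3.11, 3.11]. Speed limits (rad/s): [2.57, 2.57, 3.14, 3.14, 3.14, 3.14].

INTERFACE

Orientations are given as [roll, pitch, yaw] about the fixed x, y, z axes, in that order (R = Rz(yaw) Ry(pitch) Rx(roll)).
In Python, from station import robot, read_camera, get_calibration, job, nets gives the robot as it stands.
- The arm moves only by the tool arm_command, never from a script. Its argument "targets" is a list of rows, each a list of 7 numbers: the shift along the tool's x, y, z in m, then the turn, a rotation vector about the tool's x, y, z in degrees, then the finger opening in m, from 0 to 0.0918. In form: [[tx, ty, tz, wx, wy, wz, fingers], ...]. A call has 1 to 12 rows; each row shifts and turns the commanded pose from where the row before left it, along the tool's axes as they then stand; what a row does not reach is not made up. A row lasts 1/10 s, in which the tool goes at most 50 mm and 8.59 degrees, less where a joint would pass 70% of its speed; a pose out of reach is approached as far as the arm can. A call with a gripper value outside its range is refused whole. The fingers move at their own pace and stop on an object; the grip force is fixed at half the most. Time passes only in rows, so rows that do not move let the fingers close. It gives the time, the measured TCP pose, the force, the opening and the grip force at its end, in the units of the state.
- robot.get_obs(): the state, without advancing time (a new reading comes with each control period).
- read_camera(name): name is "side" or "top"; returns the picture (400x640x3 uint8, red, green, blue); there is no depth.
- get_calibration(name): a dict with "fovy" (degrees; the focal length in pixels is half the picture's height over the tangent of half this angle, whatever the lens; pixels are square), "cx", "cy" (the principal point, pixels), "R" (3x3) and "t" (3): a world point X has camera coordinates R X + t. Camera axes: x right, y down, z forward; pixel columns grow to the right and rows downward; lengths in m; the calibration is good to about 2 mm. A picture is of the moment at which its call begins. get_calibration takes no time and is no camera call.
- job.sign_off(): hands the job in; it is judged then, once.
Trained networks look in the newest picture that a camera, given by its name, has taken for a name from the list of things; names that differ only in an ending like _2 or _b are one class to them, and where a whole thing is asked for, a point or a joint stands for the part that bears it (a point fixed in the world has none). Each returns a list of dicts, best first, with "score" (0 to 1); they miss things now and then, are a little off and sometimes report something else, mostly with a low value. They report only what shows in the picture. A call takes as long as a camera call.
- nets.regions_of(label, camera): "pixels" (400x640 bool, what is visible of it) and "bbox" ([left, top, right, bottom] in pixels, round what is visible of it).
- nets.pinpoint(label, camera): "uv" ([column, row] in pixels: a listed point, or the origin of a listed thing).
The state is a dict: "time_s": time; "q": joint angles; "joint_vel": joint speeds; "effort": joint torques, N m; "tool_pos": TCP position; "tool_rot": TCP orientation; "ft_force": force on the tool from outside, world axes, zero at the start; "ft_torque": the same for the moment, N m; "opening": finger opening in m; "finger_force": force on a finger pad.
Only numpy, scipy, OpenCV 4.12 (cv2) and the standard library are available. Lean on these libraries where they do the work, as an engineer would, in place of code of your own. Each camera call takes 0.05 s, during which the arm holds its last target. There are 200 camera calls.

## Working session

There is one attempt and no reset: what is moved stays moved. The work goes in short steps, Python scripts to look and compute and a tool call to move; the robot and the scene stay as the last step left them, time stands still between calls to the robot, and variables do not carry over. Pictures are saved under pics/ and viewed, at most 10 in all, crops included, and the job is handed in when it is done.

Besides the shell and the picture viewer there is one more tool, called after "Emit:" as name(argument=value, ...), one argument or row to a line, values as JSON. arm_command: Moves the arm, as the interface text tells. Its arguments: {"type":"object","properties":{"targets":{"type":"array","items":{"type":"array","items":{"type":"number"}}}},"required":["targets"]}

```bash
mkdir -p pics
cat > h.py <<'E'
import numpy as np, cv2
from station import robot, read_camera, get_calibration, job, nets
def cal(n):
    c=get_calibration(n); f=200/np.tan(np.radians(c["fovy"])/2)
    return f,c["cx"],c["cy"],np.array(c["R"]),np.array(c["t"])
def proj(n,X):
    f,cx,cy,R,t=cal(n); p=R@np.array(X)+t
    return np.array([cx+f*p[0]/p[2],cy+f*p[1]/p[2]])
def ray(n,uv):
    f,cx,cy,R,t=cal(n); d=R.T@np.array([(uv[0]-cx)/f,(uv[1]-cy)/f,1]); return -R.T@t,d/np.linalg.norm(d)
def tri(uvs):
    A=np.zeros((3,3));b=np.zeros(3)
    for n,uv in uvs.items():
        o,d=ray(n,uv);P=np.eye(3)-np.outer(d,d);A+=P;b+=P@o
    X=np.linalg.solve(A,b); return X,[np.round(proj(n,X)-uv,1) for n,uv in uvs.items()]
E
python3 - <<'E'
from h import *
for n in("side","top"):
    cv2.imwrite(f"pics/{n}0.png",read_camera(n)[:,:,::-1]); print(n,cal(n)[0],get_calibration(n))
L=["services_desk","saw_desk","supply_start_top","extractor_start_top","saw_start_top","supply_stop_top","extractor_stop_top","saw_stop_top","hub","glue_pot"]
for l in L:
    for n in("side","top"):
        r=nets.pinpoint(l,n); print(l,n,[(np.round(x["uv"],1).tolist(),round(x["score"],2)) for x in r[:4]])
print(robot.get_obs())
E
```

```text
side 413.0764106848346 {'fovy': 51.66992492852061, 'cx': 322.9518475410439, 'cy': 209.8108544546293, 'R': array([[ 0.91278634, -0.40765166,  0.02532244],
       [-0.19384278, -0.4869426 , -0.85165244],
       [ 0.35950811,  0.77246814, -0.52349488]]), 't': array([-0.54312856,  0.18920585,  1.05087912])}
top 362.249361299745 {'fovy': 57.80669359555481, 'cx': 324.41182725907936, 'cy': 203.65895790732782, 'R': array([[-8.38592476e-04, -9.99825060e-01,  1.86854415e-02],
       [-9.84600753e-01, -2.44098262e-03, -1.74801028e-01],
       [ 1.74816059e-01, -1.85442866e-02, -9.84426460e-01]]), 't': array([0.00937634, 0.60322798, 1.09713568])}
services_desk side [([283.1, 210.1], 0.87)]
services_desk top [([283.4, 227.1], 0.56), ([333.8, 155.0], 0.31)]
saw_desk side [([319.8, 279.8], 0.86)]
saw_desk top [([383.6, 237.4], 0.61)]
supply_start_top side [([279.3, 201.4], 0.18), ([302.5, 256.5], 0.17)]
supply_start_top top [([262.5, 224.1], 0.47)]
extractor_start_top side []
extractor_start_top top [([292.8, 214.3], 0.56)]
saw_start_top side [([330.0, 249.8], 0.5)]
saw_start_top top [([388.9, 224.
[... 496 characters left out ...]
)]
{'time_s': 1.1, 'q': array([ 1.05996207e+00,  3.42012149e-01,  1.52409907e+00,  1.20474544e-05,
        1.27538893e+00, -1.45977627e-01]), 'joint_vel': array([ 1.26685556e-03,  2.06151334e-03, -5.10042770e-05, -1.90992025e-04,
       -5.68587439e-04,  7.44634942e-04]), 'effort': array([ 2.43873328e-04, -4.31141460e+01, -2.44483674e+01,  7.17751239e-02,
        4.82707657e-02, -4.80080291e-05]), 'tool_pos': array([0.18730375, 0.49047432, 0.24573452]), 'tool_rot': array([3.14149946e+00, 2.05207306e-06, 2.77673252e+00]), 'ft_force': array([ 0.02985149,  1.07940642, -0.19643598]), 'ft_torque': array([-0.01041427,  0.01593126,  0.00796822]), 'finger_force': 0.0, 'opening': 0.09193731990005947}
```

View pics/top0.png

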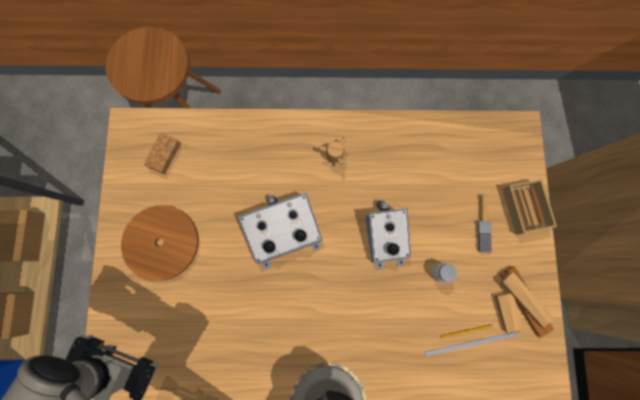

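View pics/side0.png

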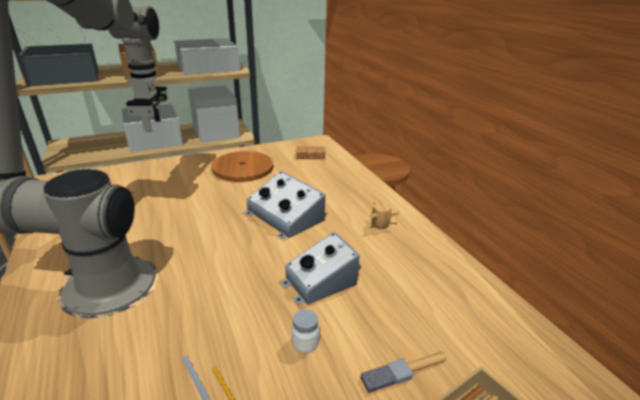

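```bash
cat >> h.py <<'E'
c20,s20=np.cos(np.radians(20)),np.sin(np.radians(20))
SL=np.array([c20,0,s20]);NO=np.array([-s20,0,c20])
def face(s,y,h): return np.array([0,0,.0695])+s*SL+np.array([0,y,0])+h*NO
def W(p,L):
    x,y,a=p; return np.array([x+np.cos(a)*L[0]-np.sin(a)*L[1],y+np.sin(a)*L[0]+np.cos(a)*L[1],L[2]])
E
cat > fit.py <<'E'
from h import *
from scipy.optimize import least_squares
top={"sup":(262.5,224.1),"sups":(268.5,246.3),"ext":(292.8,214.3),"exts":(301.2,233.9),"saw":(388.9,224.5),"saws":(392.8,248.9),"S":(283.4,227.1),"N":(383.6,237.4)}
side={"sups":(261.3,187.9),"exts":(284,200),"saw":(330,249.8),"saws":(302.8,256.4),"S":(283.1,210.1),"N":(319.8,279.8)}
def pts(v):
    p,q,s0=v[:3],v[3:6],v[6]
    return dict(sup=W(p,face(s0+.033,.05,.02)),sups=W(p,face(s0-.033,.05,.036)),ext=W(p,face(s0+.033,-.05,.02)),exts=W(p,face(s0-.033,-.05,.036)),saw=W(q,face(s0+.033,0,.02)),saws=W(q,face(s0-.033,0,.036)),S=W(p,[0,0,0]),N=W(q,[0,0,0]))
def res(v):
    P=pts(v); return np.concatenate([proj(n,P[k])-o[k] for n,o in(("top",top),("side",side)) for k in o]+[[v[6]*100]])
r=least_squares(res,[.5,.1,.3,.5,-.2,0,0],loss="soft_l1")
v=r.x; print(np.round(v,4)); print(np.round(res(v)[:-1].reshape(-1,2),1).tolist())
np.save("v.npy",v)
for k,X in pts(v).items(): print(k,np.round(X,3))
out=[]
for n,(x0,y0,w,h) in(("top",(225,185,200,95)),("side",(235,160,140,150))):
    im=cv2.imread(f"pics/{n}0.png")[y0:y0+h,x0:x0+w]; z=4; im=cv2.resize(im,None,fx=z,fy=z,interpolation=cv2.INTER_CUBIC)
    cv2.imwrite(f"pics/{n}crop.png",im)
    for p,ys,hw in((v[:3],(.05,-.05),.11),(v[3:6],(0,),.06)):
        C=[]
        for y in ys:
            for s,hh,rr in((v[6]+.033,.02,.0125),(v[6]-.033,.036,.02)):
                C.append([W(p,face(s+rr*np.cos(t),y+rr*np.sin(t),hh)) for t in np.linspace(0,6.28,30)])
        C.append([W(p,face(a*.0798,b*hw,0)) for a,b in((-1,-1),(-1,1),(1,1),(1,-1))])
        for c in C:
            q=np.array([((proj(n,X)-[x0,y0]+.5)*z) for X in c]); cv2.polylines(im,[q.astype(np.int32)],True,(0,0,255),1)
    cv2.imwrite(f"pics/{n}fit.png",im)
E
python3 fit.py
```

```text
[ 5.245e-01  1.450e-01  3.436e-01  5.017e-01 -1.885e-01  7.110e-02
  1.000e-04]
[[-1.2, 0.5], [0.2, -0.3], [0.1, -0.7], [-0.9, 0.9], [0.9, 1.8], [-1.2, -0.0], [-0.5, 3.0], [1.0, -0.3], [2.6, 1.0], [-0.1, 0.9], [-0.9, -3.0], [2.3, 0.1], [2.1, 4.9], [-0.0, -0.1]]
sup [0.531 0.2   0.1  ]
sups [0.467 0.178 0.092]
ext [0.564 0.106 0.1  ]
exts [0.501 0.083 0.092]
saw [ 0.526 -0.187  0.1  ]
saws [ 0.459 -0.192  0.092]
S [0.525 0.145 0.   ]
N [ 0.502 -0.189  0.   ]
```

View pics/topfit.png

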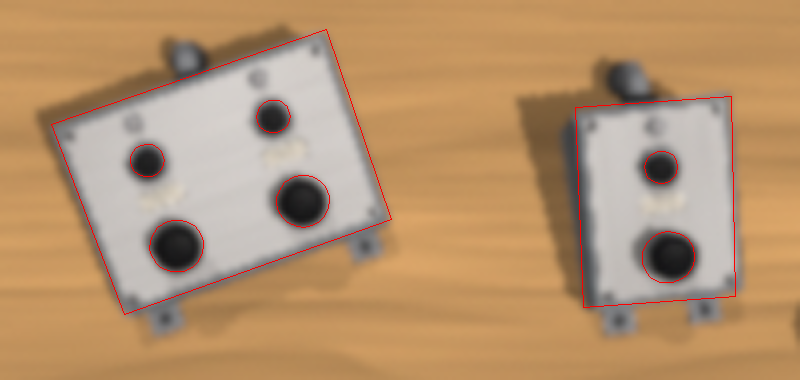

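View pics/sidefit.png

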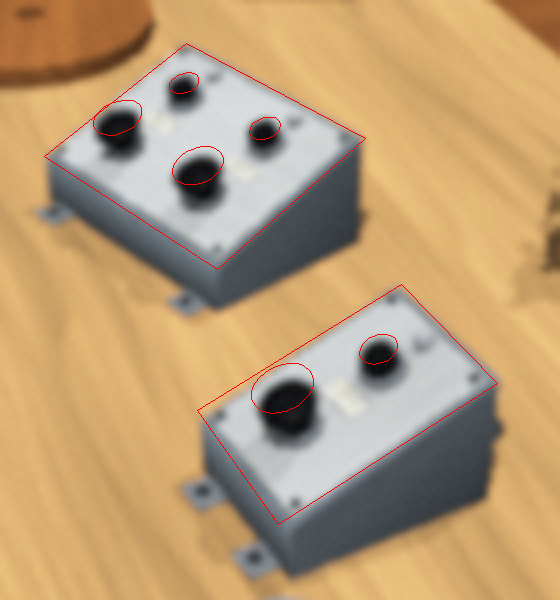

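The overlays fit the picture. In the top view the starts are at about (262,225), (293,214) and (390,226), and the outlines match to about 1 px. In the side view they match within 1–2 px. Heights of 0.100 m agree with the given geometry. Next I turn this into moves.

```bash
cat > go.py <<'E'
import sys
from h import *
from scipy.spatial.transform import Rotation as Ro
v=np.load("v.npy")
def plan(name,h):
    p,y={"sup":(v[:3],.05),"ext":(v[:3],-.05),"saw":(v[3:6],0)}[name]
    z=-(W(p,NO)-W(p,[0,0,0])-[0,0,0]); z[2]=-NO[2]
    yy=np.array([-np.sin(p[2]),np.cos(p[2]),0]); R=np.column_stack([np.cross(yy,z),yy,z])
    top=W(p,face(v[6]+.033,y,.02)); tcp=top-(robot.tip_reach+h)*z
    o=robot.get_obs(); Rc=Ro.from_euler("xyz",o["tool_rot"]).as_matrix()
    print(name,"t",round(o["time_s"],2),"rotvec deg",np.round(np.degrees(Ro.from_matrix(Rc.T@R).as_rotvec()),2),
     "shift after turn mm",np.round(R.T@(tcp-o["tool_pos"])*1000,1),"shift now axes",np.round(Rc.T@(tcp-o["tool_pos"])*1000,1),
     "F along -press",np.round(-z@o["ft_force"],2),"tip h over top mm",round(-1000*z@(np.array(o["tool_pos"])+robot.tip_reach*z-top),1),"q",np.round(o["q"],2),"open",round(o["opening"],4))
plan(sys.argv[1],float(sys.argv[2]))
E
python3 go.py sup .03; python3 -c "
from station import robot;print(robot.tip_reach)"
```

```text
sup t 1.1 rotvec deg [ -7.08 -19.15 -40.17] shift after turn mm [-161.9 -388.9  165.4] shift now axes [-411.5 -159.5  100. ] F along -press -0.32 tip h over top mm 195.4 q [ 1.06  0.34  1.52  0.    1.28 -0.15] open 0.0919
0.019
```

Emit:
arm_command(
  targets=[
    [0, 0, 0, -1, -2.75, -5.75, 0],
    [0, 0, 0, -1, -2.75, -5.75, 0],
    [0, 0, 0, -1, -2.75, -5.75, 0],
    [0, 0, 0, -1, -2.75, -5.75, 0],
    [0, 0, 0, -1, -2.75, -5.75, 0],
    [0, 0, 0, -1, -2.75, -5.75, 0],
    [0, 0, 0, -1, -2.75, -5.75, 0],
  ],
)

```text
time_s: 1.8
tool_pos: [0.1871, 0.4906, 0.2459]
tool_rot: [-3.139, 0.352, -2.792]
ft_force: [0.4, -0.0, 0.2]
opening: 0.0408
finger_force: 0.0
```

Emit:
arm_command(
  targets=[
    [-0.015, -0.037, 0.012, 0, 0, 0, 0],
    [-0.015, -0.037, 0.012, 0, 0, 0, 0],
    [-0.015, -0.037, 0.012, 0, 0, 0, 0],
    [-0.015, -0.037, 0.012, 0, 0, 0, 0],
    [-0.015, -0.037, 0.012, 0, 0, 0, 0],
    [-0.015, -0.037, 0.012, 0, 0, 0, 0],
    [-0.015, -0.037, 0.012, 0, 0, 0, 0],
    [-0.015, -0.037, 0.012, 0, 0, 0, 0],
    [-0.015, -0.037, 0.012, 0, 0, 0, 0],
    [-0.015, -0.037, 0.012, 0, 0, 0, 0],
    [0, 0, 0, 0, 0, 0, 0],
    [0, 0, 0, 0, 0, 0, 0],
  ],
)

```text
time_s: 3.0
tool_pos: [0.4838, 0.2029, 0.1849]
tool_rot: [-3.14, 0.349, -2.799]
ft_force: [-0.3, 0.7, -0.4]
opening: 0.0005
finger_force: 0.0
```

```bash
python3 go.py sup .015
```

```text
sup t 3.0 rotvec deg [-0.12  0.   -0.04] shift after turn mm [-11.4 -18.2  60.9] shift now axes [-11.4 -18.   60.9] F along -press -0.36 tip h over top mm 75.9 q [ 0.23  0.25  1.91  0.06  0.64 -1.73] open 0.0005
```

Emit:
arm_command(
  targets=[
    [-0.004, -0.006, 0.02, 0, 0, 0, 0],
    [-0.004, -0.006, 0.02, 0, 0, 0, 0],
    [-0.0035, -0.006, 0.021, 0, 0, 0, 0],
    [0, 0, 0, 0, 0, 0, 0],
    [0, 0, 0, 0, 0, 0, 0],
  ],
)

```text
time_s: 3.5
tool_pos: [0.5186, 0.1984, 0.1321]
tool_rot: [-3.14, 0.349, -2.795]
ft_force: [0.0, 0.3, 0.0]
opening: 0.0004
finger_force: 0.0
```

```bash
python3 go.py sup .0
python3 - <<'E'
from h import *
a=read_camera("top")[185:285,220:320,::-1];b=read_camera("side")[140:240,230:330,::-1]
cv2.imwrite("pics/c1.png",cv2.resize(np.hstack([a,b]),None,fx=4,fy=4,interpolation=cv2.INTER_CUBIC))
E
```

```text
sup t 3.5 rotvec deg [-0.04  0.01  0.17] shift after turn mm [-0.1 -2.2 15.6] shift now axes [-0.1 -2.2 15.6] F along -press -0.05 tip h over top mm 15.6 q [ 0.2   0.38  1.89  0.1   0.53 -1.79] open 0.0004
```

View pics/c1.png

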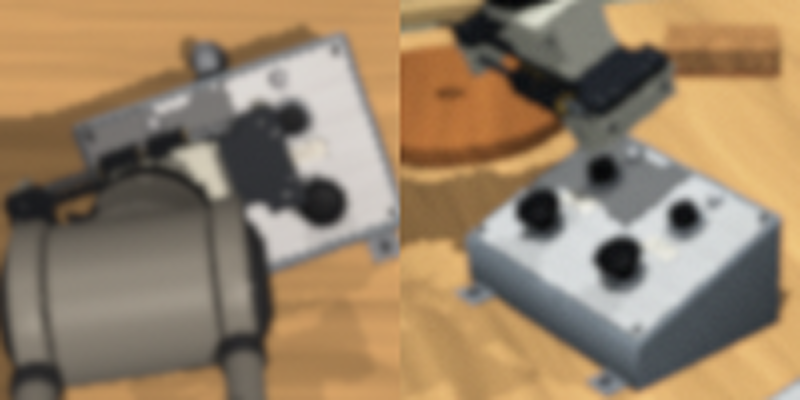

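The crop shows the closed tip at about (605,140), straight above the supply button's top at (602,165). It is clear of the mushroom at (540,208). Closing in.

Emit:
arm_command(
  targets=[
    [0, -0.002, 0.005, 0, 0, 0, 0],
    [0, 0, 0.005, 0, 0, 0, 0],
    [0, 0, 0.002, 0, 0, 0, 0],
    [0, 0, 0.001, 0, 0, 0, 0],
    [0, 0, 0, 0, 0, 0, 0],
  ],
)

```text
time_s: 4.1
tool_pos: [0.5245, 0.1969, 0.1195]
tool_rot: [-3.139, 0.35, -2.796]
ft_force: [0.4, -0.1, -0.5]
opening: 0.0003
finger_force: 0.0
```

Emit:
arm_command(
  targets=[
    [0, 0, 0.001, 0, 0, 0, 0],
    [0, 0, 0.001, 0, 0, 0, 0],
    [0, 0, 0, 0, 0, 0, 0],
  ],
)

```text
time_s: 4.4
tool_pos: [0.5253, 0.1971, 0.1179]
tool_rot: [-3.139, 0.35, -2.796]
ft_force: [-0.3, -0.8, 1.0]
opening: 0.0004
finger_force: 0.4
```

Emit:
arm_command(
  targets=[
    [0, 0, 0.001, 0, 0, 0, 0],
    [0, 0, 0, 0, 0, 0, 0],
  ],
)

```text
time_s: 4.6
tool_pos: [0.5256, 0.1973, 0.1171]
tool_rot: [-3.139, 0.35, -2.796]
ft_force: [-1.7, 0.4, 3.3]
opening: 0.0003
finger_force: 1.7
```

Emit:
arm_command(
  targets=[
    [0, 0, 0.001, 0, 0, 0, 0],
    [0, 0, 0, 0, 0, 0, 0],
  ],
)

```text
time_s: 4.8
tool_pos: [0.526, 0.1974, 0.116]
tool_rot: [-3.139, 0.35, -2.796]
ft_force: [-0.7, -0.3, 1.9]
opening: 0.0003
finger_force: 0.7
```

```bash
python3 go.py sup .0
```

```text
sup t 4.8 rotvec deg [-0.09  0.08  0.1 ] shift after turn mm [ 0.6  1.2 -1.8] shift now axes [ 0.6  1.2 -1.8] F along -press 2.03 tip h over top mm -1.8 q [ 0.2   0.41  1.9   0.1   0.49 -1.8 ] open 0.0003
```

Emit:
arm_command(
  targets=[
    [0, 0, 0.001, 0, 0, 0, 0],
    [0, 0, 0, 0, 0, 0, 0],
  ],
)

```text
time_s: 5.0
tool_pos: [0.5261, 0.1975, 0.1147]
tool_rot: [-3.14, 0.35, -2.796]
ft_force: [0.9, 0.8, -0.0]
opening: 0.0002
finger_force: 0.0
```

Emit:
arm_command(
  targets=[
    [0, 0, 0.001, 0, 0, 0, 0],
    [0, 0, 0, 0, 0, 0, 0],
  ],
)

```text
time_s: 5.2
tool_pos: [0.5264, 0.1976, 0.1138]
tool_rot: [-3.14, 0.35, -2.796]
ft_force: [-0.1, 0.4, -0.2]
opening: 0.0007
finger_force: 0.0
```

Emit:
arm_command(
  targets=[
    [0, 0, 0.001, 0, 0, 0, 0],
    [0, 0, 0, 0, 0, 0, 0],
  ],
)

```text
time_s: 5.4
tool_pos: [0.5268, 0.1977, 0.1129]
tool_rot: [-3.139, 0.35, -2.796]
ft_force: [0.5, -0.5, 0.8]
opening: 0.0001
finger_force: 0.0
```

```bash
python3 go.py sup .0
```

```text
sup t 5.4 rotvec deg [-0.09  0.05  0.1 ] shift after turn mm [ 0.4  1.2 -5. ] shift now axes [ 0.4  1.2 -5. ] F along -press 0.7 tip h over top mm -5.0 q [ 0.2   0.42  1.9   0.11  0.48 -1.8 ] open 0.0001
```

The force climbed, then fell to zero while I was still advancing, so it clicked. A light nudge will confirm it is seated at the bottom.

Emit:
arm_command(
  targets=[
    [0, 0, 0.001, 0, 0, 0, 0],
    [0, 0, 0.001, 0, 0, 0, 0],
    [0, 0, 0, 0, 0, 0, 0],
  ],
)

```text
time_s: 5.7
tool_pos: [0.5275, 0.198, 0.1114]
tool_rot: [-3.139, 0.35, -2.796]
ft_force: [-1.8, -1.0, 4.4]
opening: 0.0004
finger_force: 2.0
```

Emit:
arm_command(
  targets=[
    [0, 0, -0.01, 0, 0, 0, 0],
    [0, 0, -0.03, 0, 0, 0, 0],
    [0, 0, -0.01, 0, 0, 0, 0],
    [0, 0, 0, 0, 0, 0, 0],
  ],
)

```text
time_s: 6.1
tool_pos: [0.5119, 0.1924, 0.1602]
tool_rot: [-3.139, 0.354, -2.796]
ft_force: [-0.1, 0.2, 0.9]
opening: 0.0004
finger_force: 0.0
```

```bash
python3 go.py ext .012
```

```text
ext t 6.1 rotvec deg [-0.12  0.28  0.11] shift after turn mm [  1.7 -98.8  32.8] shift now axes [  2.  -98.7  33. ] F along -press 0.84 tip h over top mm 44.8 q [ 0.19  0.32  1.89  0.09  0.59 -1.79] open 0.0004
```

Emit:
arm_command(
  targets=[
    [0, -0.033, 0, 0, 0, 0, 0],
    [0, -0.033, 0, 0, 0, 0, 0],
    [0.001, -0.033, 0, 0, 0, 0, 0],
    [0, 0, 0.015, 0, 0, 0, 0],
    [0, 0, 0.018, 0, 0, 0, 0],
    [0, 0, 0, 0, 0, 0, 0],
    [0, 0, 0, 0, 0, 0, 0],
  ],
)

```text
time_s: 6.8
tool_pos: [0.5541, 0.1026, 0.1264]
tool_rot: [-3.14, 0.348, -2.796]
ft_force: [-0.1, 0.5, -0.2]
opening: 0.0006
finger_force: 0.0
```

```bash
python3 go.py ext .0
python3 - <<'E'
from h import *
a=read_camera("top")[185:285,220:320,::-1];b=read_camera("side")[140:240,230:330,::-1]
cv2.imwrite("pics/c2.png",cv2.resize(np.hstack([a,b]),None,fx=4,fy=4,interpolation=cv2.INTER_CUBIC))
E
```

```text
ext t 6.8 rotvec deg [-0.05 -0.04  0.1 ] shift after turn mm [-1.  -0.1  9.8] shift now axes [-1.  -0.1  9.8] F along -press -0.23 tip h over top mm 9.8 q [-0.02  0.4   1.87  0.23  0.55 -2.11] open 0.0006
```

View pics/c2.png

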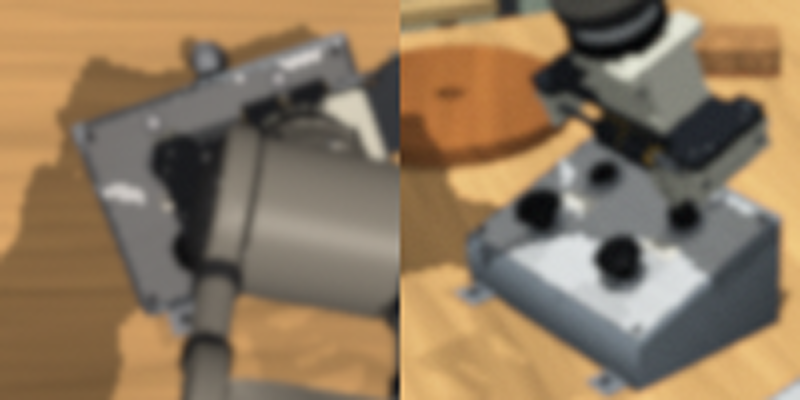

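The tip, at about (690,195), is right over the extractor start at (685,215). The supply button at (602,172) sits lower than before, so it stayed in.

Emit:
arm_command(
  targets=[
    [-0.001, 0, 0.005, 0, 0, 0, 0],
    [0, 0, 0.003, 0, 0, 0, 0],
    [0, 0, 0.001, 0, 0, 0, 0],
    [0, 0, 0.001, 0, 0, 0, 0],
    [0, 0, 0, 0, 0, 0, 0],
  ],
)

```text
time_s: 7.4
tool_pos: [0.5586, 0.104, 0.1179]
tool_rot: [-3.139, 0.35, -2.796]
ft_force: [0.2, -0.1, -0.3]
opening: 0.0003
finger_force: 0.0
```

Emit:
arm_command(
  targets=[
    [0, 0, 0.001, 0, 0, 0, 0],
    [0, 0, 0.001, 0, 0, 0, 0],
    [0, 0, 0, 0, 0, 0, 0],
  ],
)

```text
time_s: 7.7
tool_pos: [0.5594, 0.1042, 0.1163]
tool_rot: [-3.139, 0.35, -2.796]
ft_force: [-0.4, 0.3, 1.1]
opening: 0.0006
finger_force: 1.0
```

Emit:
arm_command(
  targets=[
    [0, 0, 0.001, 0, 0, 0, 0],
    [0, 0, 0, 0, 0, 0, 0],
  ],
)

```text
time_s: 7.9
tool_pos: [0.5597, 0.1043, 0.1151]
tool_rot: [-3.139, 0.35, -2.796]
ft_force: [-0.0, -0.4, 0.8]
opening: 0.0001
finger_force: 0.0
```

Emit:
arm_command(
  targets=[
    [0, 0, 0.001, 0, 0, 0, 0],
    [0, 0, 0, 0, 0, 0, 0],
  ],
)

```text
time_s: 8.1
tool_pos: [0.56, 0.1044, 0.114]
tool_rot: [-3.139, 0.35, -2.796]
ft_force: [0.2, -0.0, 0.2]
opening: 0.0001
finger_force: 0.0
```

Emit:
arm_command(
  targets=[
    [0, 0, 0.001, 0, 0, 0, 0],
    [0, 0, 0, 0, 0, 0, 0],
  ],
)

```text
time_s: 8.3
tool_pos: [0.5603, 0.1045, 0.1132]
tool_rot: [-3.139, 0.35, -2.796]
ft_force: [-0.3, 0.7, -0.6]
opening: 0.0002
finger_force: 0.0
```

```bash
python3 go.py ext .0
```

```text
ext t 8.3 rotvec deg [-0.09  0.05  0.1 ] shift after turn mm [ 0.6  0.2 -4.8] shift now axes [ 0.6  0.2 -4.8] F along -press -0.55 tip h over top mm -4.8 q [-0.01  0.43  1.87  0.24  0.52 -2.12] open 0.0002
```

It clicked. I'll do the same seat check, then lift and move to the saw desk.

Emit:
arm_command(
  targets=[
    [0, 0, 0.001, 0, 0, 0, 0],
    [0, 0, 0.001, 0, 0, 0, 0],
    [0, 0, 0, 0, 0, 0, 0],
  ],
)

```text
time_s: 8.6
tool_pos: [0.561, 0.1048, 0.1116]
tool_rot: [-3.139, 0.35, -2.796]
ft_force: [-1.2, -0.6, 2.6]
opening: 0.0007
finger_force: 1.4
```

Emit:
arm_command(
  targets=[
    [0, 0, -0.01, 0, 0, 0, 0],
    [0, 0, -0.03, 0, 0, 0, 0],
    [0, 0, -0.035, 0, 0, 0, 0],
    [0, 0, 0, 0, 0, 0, 0],
  ],
)

```text
time_s: 9.0
tool_pos: [0.5378, 0.0959, 0.1867]
tool_rot: [-3.136, 0.357, -2.795]
ft_force: [-0.1, -0.0, 0.5]
opening: 0.0006
finger_force: 0.0
```

```bash
python3 go.py saw .05
```

```text
saw t 9.0 rotvec deg [ 5.15  0.5  14.8 ] shift after turn mm [  59.7 -281.2    1.9] shift now axes [ 129.4 -255.6  -23.2] F along -press 0.49 tip h over top mm 51.9 q [-0.03  0.28  1.85  0.2   0.68 -2.08] open 0.0006
```

Emit:
arm_command(
  targets=[
    [0, 0, 0, 1.7, 0.1, 4.9, 0],
    [0, 0, 0, 1.7, 0.1, 4.9, 0],
    [0, 0, 0, 1.7, 0.1, 4.9, 0],
    [0.0075, -0.035, 0, 0, 0, 0, 0],
    [0.0075, -0.035, 0, 0, 0, 0, 0],
    [0.0075, -0.035, 0, 0, 0, 0, 0],
    [0.0075, -0.035, 0, 0, 0, 0, 0],
    [0.0075, -0.035, 0, 0, 0, 0, 0],
    [0.0075, -0.035, 0, 0, 0, 0, 0],
    [0.0075, -0.035, 0, 0, 0, 0, 0],
    [0.0075, -0.035, 0, 0, 0, 0, 0],
    [0, 0, 0, 0, 0, 0, 0],
  ],
)

```text
time_s: 10.2
tool_pos: [0.5005, -0.1911, 0.1609]
tool_rot: [3.141, 0.345, -3.073]
ft_force: [0.1, 0.5, 0.4]
opening: 0.0006
finger_force: 0.0
```

```bash
python3 go.py saw .012
```

```text
saw t 10.2 rotvec deg [-0.03 -0.22 -0.15] shift after turn mm [-3.2  2.4 35.3] shift now axes [-3.3  2.5 35.3] F along -press 0.28 tip h over top mm 47.3 q [-0.63  0.32  1.88  0.34  0.7  -2.51] open 0.0006
```

Emit:
arm_command(
  targets=[
    [-0.001, 0.001, 0.015, 0, 0, 0, 0],
    [-0.001, 0, 0.02, 0, 0, 0, 0],
    [0, 0, 0, 0, 0, 0, 0],
    [0, 0, 0, 0, 0, 0, 0],
  ],
)

```text
time_s: 10.6
tool_pos: [0.5142, -0.1843, 0.1288]
tool_rot: [3.139, 0.344, -3.069]
ft_force: [0.7, -0.7, 0.9]
opening: 0.0006
finger_force: 0.0
```

```bash
python3 go.py saw .0
python3 - <<'E'
from h import *
a=read_camera("top")[185:285,340:440,::-1];b=read_camera("side")[210:310,270:370,::-1]
cv2.imwrite("pics/c3.png",cv2.resize(np.hstack([a,b]),None,fx=4,fy=4,interpolation=cv2.INTER_CUBIC))
E
```

```text
saw t 10.6 rotvec deg [ 0.19 -0.29  0.11] shift after turn mm [-0.9 -3.3 12.3] shift now axes [-0.9 -3.4 12.3] F along -press 0.65 tip h over top mm 12.3 q [-0.6   0.39  1.89  0.37  0.63 -2.52] open 0.0006
```

View pics/c3.png

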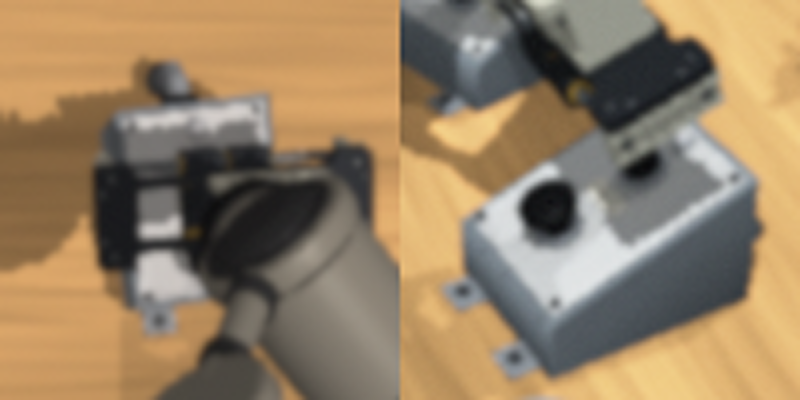

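The tip is just above the saw start at (640,165) and well clear of the mushroom at (548,207). I'll correct about 3 mm sideways on the way down.

Emit:
arm_command(
  targets=[
    [-0.002, -0.003, 0.003, 0, 0, 0, 0],
    [0, 0, 0.004, 0, 0, 0, 0],
    [0, 0, 0.003, 0, 0, 0, 0],
    [0, 0, 0.001, 0, 0, 0, 0],
    [0, 0, 0, 0, 0, 0, 0],
  ],
)

```text
time_s: 11.2
tool_pos: [0.5201, -0.1875, 0.1189]
tool_rot: [3.139, 0.344, -3.069]
ft_force: [0.2, -0.2, 0.1]
opening: 0.0004
finger_force: 0.0
```

Emit:
arm_command(
  targets=[
    [0, 0, 0.001, 0, 0, 0, 0],
    [0, 0, 0.001, 0, 0, 0, 0],
    [0, 0, 0, 0, 0, 0, 0],
  ],
)

```text
time_s: 11.5
tool_pos: [0.521, -0.1876, 0.1174]
tool_rot: [3.14, 0.345, -3.069]
ft_force: [-0.5, 0.5, 2.6]
opening: 0.0006
finger_force: 1.2
```

Emit:
arm_command(
  targets=[
    [0, 0, 0.001, 0, 0, 0, 0],
    [0, 0, 0, 0, 0, 0, 0],
  ],
)

```text
time_s: 11.7
tool_pos: [0.5213, -0.1876, 0.1165]
tool_rot: [3.14, 0.345, -3.069]
ft_force: [-0.6, 1.3, 2.8]
opening: 0.0003
finger_force: 1.2
```

Emit:
arm_command(
  targets=[
    [0, 0, 0.001, 0, 0, 0, 0],
    [0, 0, 0, 0, 0, 0, 0],
  ],
)

```text
time_s: 11.9
tool_pos: [0.5216, -0.1875, 0.1153]
tool_rot: [3.14, 0.345, -3.069]
ft_force: [0.2, -0.3, 0.4]
opening: 0.0003
finger_force: 0.0
```

Emit:
arm_command(
  targets=[
    [0, 0, 0.001, 0, 0, 0, 0],
    [0, 0, 0, 0, 0, 0, 0],
  ],
)

```text
time_s: 12.1
tool_pos: [0.5219, -0.1875, 0.1142]
tool_rot: [3.14, 0.345, -3.069]
ft_force: [-0.0, -0.2, -0.6]
opening: 0.0005
finger_force: 0.0
```

```bash
python3 go.py saw .0
```

```text
saw t 12.1 rotvec deg [ 0.14 -0.26  0.08] shift after turn mm [ 1.1  0.4 -3.9] shift now axes [ 1.1  0.4 -3.9] F along -press -0.53 tip h over top mm -3.9 q [-0.6   0.42  1.88  0.39  0.6  -2.54] open 0.0005
```

It clicked. Seat check, then retreat well clear.

Emit:
arm_command(
  targets=[
    [0, 0, 0.001, 0, 0, 0, 0],
    [0, 0, 0.001, 0, 0, 0, 0],
    [0, 0, 0.001, 0, 0, 0, 0],
    [0, 0, 0, 0, 0, 0, 0],
  ],
)

```text
time_s: 12.5
tool_pos: [0.5229, -0.1874, 0.1117]
tool_rot: [3.14, 0.345, -3.069]
ft_force: [-0.9, 0.2, 1.9]
opening: 0.0004
finger_force: 1.3
```

Emit:
arm_command(
  targets=[
    [0, 0, -0.01, 0, 0, 0, 0],
    [0, 0, -0.03, 0, 0, 0, 0],
    [0, 0, -0.035, 0, 0, 0, 0],
    [0, 0, -0.035, 0, 0, 0, 0],
    [0, 0.035, -0.01, 0, 0, 0, 0],
    [0, 0.035, -0.01, 0, 0, 0, 0],
    [0, 0.035, -0.01, 0, 0, 0, 0],
    [0, 0.035, 0, 0, 0, 0, 0],
    [0, 0.035, 0, 0, 0, 0, 0],
    [0, 0, 0, 0, 0, 0, 0],
    [0, 0, 0, 0, 0, 0, 0],
  ],
)

```text
time_s: 13.6
tool_pos: [0.4628, -0.0161, 0.2444]
tool_rot: [3.141, 0.346, -3.067]
ft_force: [0.5, -0.3, 0.4]
opening: 0.0003
finger_force: 0.0
```

Run:
```python
from h import *
v=np.load("v.npy")
o=cv2.imread("pics/side0.png")[150:310,235:370]
cv2.imwrite("pics/end.png",cv2.resize(np.hstack([o,read_camera("side")[150:310,235:370,::-1]]),None,fx=2.9,fy=2.9,interpolation=cv2.INTER_CUBIC))
```

```text
(no output)
```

View pics/end.png

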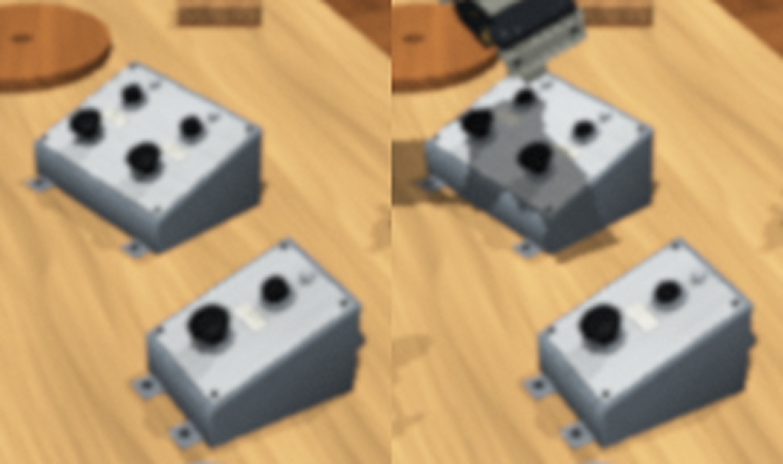

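Before and after side by side: the three start buttons at (525,98), (583,130) and (667,293) now look shorter. The stop heads and desks are unchanged, and the arm is clear.

```bash
python3 -c "
from station import job;print(job.sign_off())"
```

```text
the job is handed in; nothing more can be done
None
```

I pressed the supply, extractor and saw start buttons in that order; each clicked and stayed in, the stop heads were not touched, and I handed the job in at about 14 s with the arm clear of the bench.

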